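Loosen the planing stop's locking ring and push its post home

ROBOT

A 6-joint arm with a two-finger parallel gripper is mounted at the origin on the work surface; the furniture and walls round the work are solid. World frame = base frame: x ahead of the robot, y to its left, z up, the work surface at z = 0. Lengths are in m, angles in degrees, forces in N, time in s.
With the tool pointing down it reaches from about 0.35 to 0.775 m from the base axis. Payload 7.3 kg.
Tool frame: the origin (TCP) lies midway between the tips of the shut fingers; the grasp point (between the pads) lies 19 mm behind it; z points along the fingers, y is the direction in which the jaws open and shut (so a half turn about z gives the same grasp; the last joint's range is limited). The gripper opens to 92 mm and grips with 3 to 60 N. Pads are 19 mm wide; open, the fingers measure 130 mm over their backs; the gripper's body (75 mm by 190 mm) begins 47 mm behind the grasp point.
Start: joints at [55.577, 19.595, 87.324, -0, 73.075, -8.365], TCP at [0.231, 0.472, 0.227] pointing down, gripper open.
Joint ranges: [-145.02, 145.02], [-44.19, 115.74], [2.07, 154.8], [-57.11, 237.11], [16.16, 152.29], [-177.93, 177.93]. Speed limits (degrees/s): [147.25, 147.25, 180, 180, 180, 180].

INTERFACE

Orientations are given as a 3x3 rotation matrix whose columns are the frame's x, y, z axes.
In Python, from workcell import robot gives the robot as it stands.
- The arm moves only by the tool arm_command, never from a script. Its argument "increments" is a list of rows, each a list of 5 numbers: the finger opening in mm, from 0 to 91.8, then the shift along the tool's x, y, z in mm, then the turn about the tool's z in degrees. A call has 1 to 12 rows; each row is the pose to reach, as a shift and turn from the pose commanded when the call began, along the tool's axes at that moment; what a row does not reach only later rows make up. A row lasts 1/12 s, in which the tool goes at most 41.7 mm and 7.16 degrees, less where a joint would pass 70% of its speed; a pose out of reach is approached as far as the arm can. A call with a gripper value outside its range is refused whole. The fingers move at their own pace and stop on an object; the grip force is fixed at half the most. Time passes only in rows, so rows that repeat a pose let the fingers close. It gives the time, the measured TCP pose, the force and the opening at its end, in the units of the state.
- robot.get_state(): the state, without advancing time (a new reading comes with each control period).
- robot.read_camera(name): name is "side" or "top" or "wrist"; returns the picture (420x560x3 uint8, red, green, blue); there is no depth.
- robot.camera_model(name): a dict with "fx", "fy", "cx", "cy" (pixels), "k1" (the pictures are not rectified: a ray, as slopes to the right and down, at radius r is drawn at 1 + k1 r^2 times it, then the intrinsics apply), "R" (3x3) and "t" (3): a world point X has camera coordinates R X + t. Camera axes: x right, y down, z forward; pixel columns grow to the right and rows downward; lengths in m; the calibration is good to about 2 mm. A picture is of the moment at which its call begins: read the wrist's pose just before it. camera_model takes no time and is no camera call; for the wrist camera it gives the pose at the moment of the call.
- robot.sign_off(): hands the job in, once; it reports no verdict.
The state is a dict: "t": time; "qpos": joint angles; "qd": joint speeds; "tau": joint torques, N m; "eef_pos": TCP position; "tool_rot": TCP orientation; "ft_force": force on the tool from outside, world axes, zero at the start; "torque": the same for the moment, N m; "opening": finger opening in m.
Only numpy, scipy, OpenCV 4.12 (cv2) and the standard library are available. Lean on these libraries where they do the work, as an engineer would, in place of code of your own. Each camera call takes 0.05 s, during which the arm holds its last target.

TASK

Release the planing stop so that a board can pass over it: with a fingertip against the rim of its black knurled locking ring, roll the ring anticlockwise (seen from above) until its white mark, which now stands a little past the white pointer on the base, has come round to the pointer for the second time, and leave it there. Only then push the brass post in the middle straight down until it is fully home. Use touch alone: grasp and lift nothing, do not draw the post up, and leave the sanding block, the wax tin and the tape measure where they are.

Things in the scene. Friction and masses are not known exactly. Their poses are not given: they have to be found in the camera images.
- stop_base: planing stop's dark blue round base, fixed to the bench; flange 152 mm across, up to 11 mm high, with a neck 72 mm across under the ring. Origin on the bench top, on the common upright axis of base, ring and post; its own -x axis points from that axis to the white painted pointer (an arrowhead on the flange, 54 to 70 mm from the axis, 26 mm wide). z is up.
- lock_ring (a joint): angle (rad) of the black locking ring about the upright axis, growing anticlockwise seen from above (loosening). It turns in place with a light drag (about 0.06 N m) and stays where it is left. At 0 (tight, end stop) its white mark stands at the pointer; it starts at 0.4 to 1.2; 6.28 is the mark's first return to the pointer, 12.57 the second. It can turn on to 20.
- ring_mark (a point): outer end of the white mark (9 mm wide line on the ring's top and down its rim), at the rim's top edge, 47.5 mm from the axis. The ring is 100 mm across over 28 upright ribs that stand 2.5 mm proud, 11 mm apart; it is 24 mm high, from 34 to 58 mm above the bench.
- pointer_tip (a point): tip of the white pointer on the flange, 54 mm from the axis, 10 mm above the bench
- stop_post (a joint): how far (m) the brass post has been pushed down: 0 at the start, 0.022 fully home against its stop. It sinks under a push of about 4 to 8 N and stays where it is left; pulled up it would go negative.
- post_top (a point): centre of the post's flat top. The post is round, 36 mm across, in the middle of the ring; its top stands 83 mm above the bench (25 mm above the ring's top) at the start, 61 mm (3 mm above the ring's top) when fully home.
- sanding_block: brown sanding block, 60 x 97 x 26 mm, loose; origin under its centre. Leave alone.
- wax_tin: olive yellow lidded tin, 69 mm across, 59 mm high, loose; origin under its centre. Leave alone.
- tape_measure: black and yellow pocket tape measure, 94 x 139 x 41 mm, loose; origin under its centre. Leave alone.

How it is judged:
By the outcome, as a careful person would: the job done as asked, in the order asked, and still so for the second after the job is handed in, with the robot touching nothing.
It also fails if it takes over 67 s, if anything falls off the work surface, if the arm or the gripper's body presses on something with over 40 N, if the wrist force passes 120 N, or if a joint passes its speed limit or range.

## Working session

There is one attempt and no reset: what is moved stays moved. The work goes in short steps, Python scripts to look and compute and a tool call to move; the robot and the scene stay as the last step left them, time stands still between calls to the robot, and variables do not carry over. Pictures are saved under pics/ and viewed, and the job is handed in when it is done.

Besides the shell and the picture viewer there is one more tool, called after "Emit:" as name(argument=value, ...), one argument or row to a line, values as JSON. arm_command: Moves the arm, as the interface text tells. Its arguments: {"type":"object","properties":{"increments":{"type":"array","items":{"type":"array","items":{"type":"number"}}}},"required":["increments"]}

```bash
ls; mkdir -p pics; python3 - <<'E'
from workcell import robot
import cv2,numpy as np
s=robot.get_state(); print(s)
for n in ["side","top"]:
    im=robot.read_camera(n); cv2.imwrite(f"pics/{n}0.png",im[:,:,::-1])
    m=robot.camera_model(n); print(n,m)
E
```

```text
pics
{'t': 0.0, 'qpos': array([ 5.55773503e+01,  1.96345007e+01,  8.73782359e+01, -3.37764224e-04,
        7.30744307e+01, -8.36558951e+00]), 'qd': array([ 0.01084929, -0.03539594,  0.06651034, -0.05118167, -0.00600416,
       -0.02697259]), 'tau': array([ 6.06694430e-04, -4.31249535e+01, -2.44219047e+01,  7.17634242e-02,
        5.61216718e-02, -1.86886796e-04]), 'eef_pos': array([0.23036262, 0.47129893, 0.22605637]), 'tool_rot': array([[-8.98357695e-01,  4.39263839e-01, -8.55360445e-04],
       [ 4.39264618e-01,  8.98356840e-01, -1.25814035e-03],
       [ 2.15763348e-04, -1.50598964e-03, -9.99998843e-01]]), 'ft_force': array([-0.53160946, -0.3003245 ,  0.33003611]), 'torque': array([-0.04135685, -0.03608194, -0.0512204 ]), 'opening': 0.09138678325263033}
side {'fx': 387.59227741646725, 'fy': 387.59227741646725, 'cx': 279.51877507789334, 'cy': 203.1320852874184, 'k1': -0.0965691030008856, 'R': array([[ 0.99947795,  0.02545352,  0.01989826],
       [ 0.03128164, -0.60837946, -0.79302957],
       [-0.0080797 ,  0.79323802, -0.60885808]]), 't': array([-0.58375189,  0.03358611,  1.18480417])}
top {'fx': 482.4724362656221, 'fy': 482.4724362656221, 'cx': 283.9164514450105, 'cy': 211.81582289141375, 'k1': 0.001255639159018051, 'R': array([[ 0.01816066, -0.99983145, -0.0026959 ],
       [-0.99640353, -0.01787506, -0.0828281 ],
       [ 0.08276594,  0.00419042, -0.9965602 ]]), 't': array([0.00767653, 0.60535286, 1.50690176])}
```

View pics/side0.png

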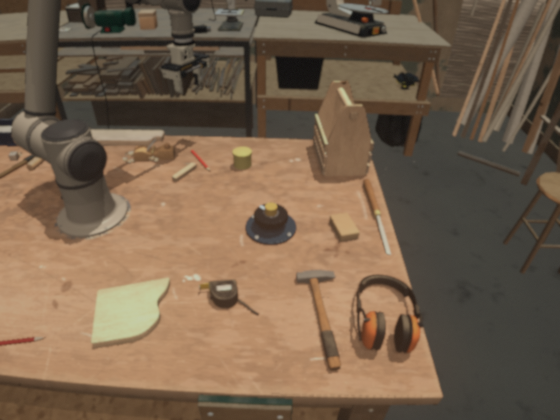

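View pics/top0.png

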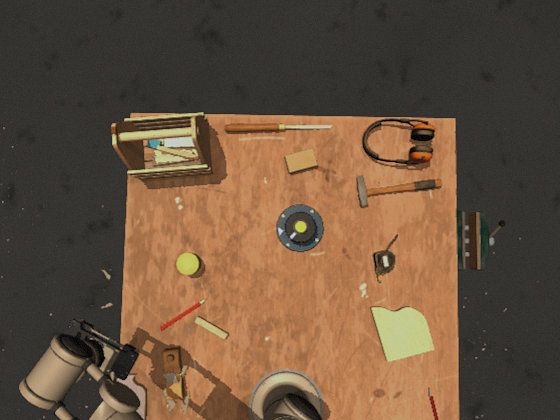

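```bash
cat > h.py <<'E'
from workcell import robot
import cv2,numpy as np
def ray(m,uv):
    xd=(uv[0]-m['cx'])/m['fx']; yd=(uv[1]-m['cy'])/m['fy']
    x,y=xd,yd
    for _ in range(30):
        f=1+m['k1']*(x*x+y*y); x,y=xd/f,yd/f
    R=np.array(m['R']);t=np.array(m['t'])
    return -R.T@t, R.T@np.array([x,y,1.])
def onz(m,uv,z):
    c,d=ray(m,uv); return c+d*(z-c[2])/d[2]
def proj(m,X):
    p=np.array(m['R'])@X+m['t']; x,y=p[0]/p[2],p[1]/p[2]; f=1+m['k1']*(x*x+y*y)
    return m['fx']*x*f+m['cx'],m['fy']*y*f+m['cy']
def crop(im,u0,v0,w,h,s,name):
    c=im[v0:v0+h,u0:u0+w]; cv2.imwrite(name,cv2.resize(c,None,fx=s,fy=s,interpolation=cv2.INTER_CUBIC))
E
python3 - <<'E'
import cv2
from h import *
t=cv2.imread('pics/top0.png'); crop(t,265,195,75,65,8,'pics/topc.png')
t=cv2.imread('pics/side0.png'); crop(t,235,190,75,60,8,'pics/sidec.png')
E
```

```text
(no output)
```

View pics/topc.png

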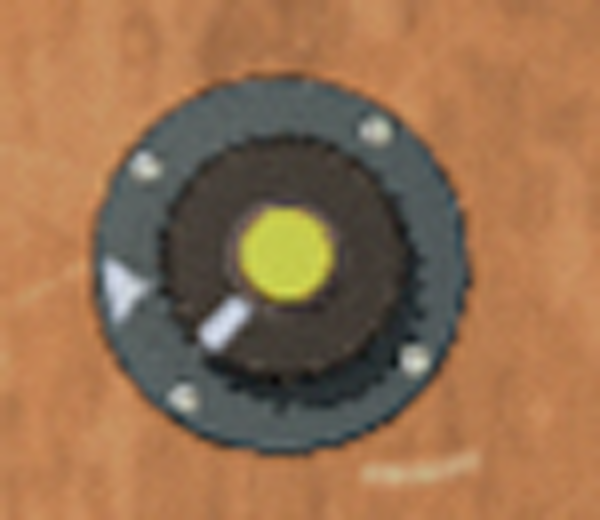

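View pics/sidec.png

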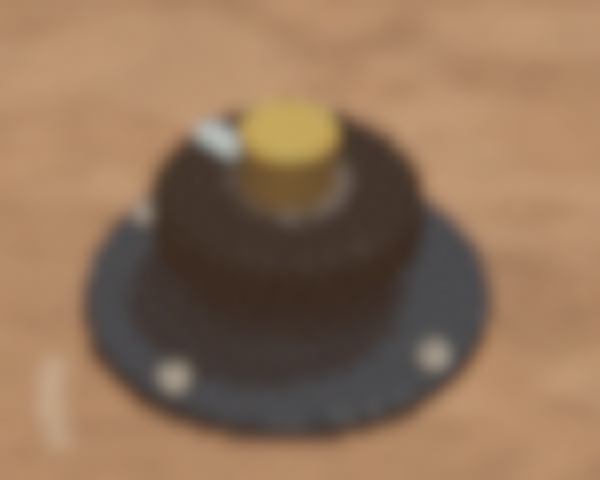

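```bash
python3 - <<'E'
from h import *
for n,roi in (("top",(265,195,75,65)),("side",(235,190,75,60))):
    im=cv2.imread(f'pics/{n}0.png'); m=robot.camera_model(n)
    hsv=cv2.cvtColor(im,cv2.COLOR_BGR2HSV); u0,v0,w,h=roi
    c=hsv[v0:v0+h,u0:u0+w]
    y=cv2.inRange(c,(18,110,90),(40,255,255))
    k,l,s,cc=cv2.connectedComponentsWithStats(y)
    i=1+np.argmax(s[1:,4]); print(n,s[i],cc[i]+[u0,v0])
    if n=="top": print(onz(m,cc[i]+[u0,v0],0.083))
    else: print('side top-ish', onz(m,((290+.5)/8-.5+235,(133+.5)/8-.5+190),0.083))
    fl=255-cv2.inRange(c,(5,90,60),(17,255,255)) 
    fl=cv2.morphologyEx(fl,cv2.MORPH_CLOSE,np.ones((3,3)))
    k,l,s,cc=cv2.connectedComponentsWithStats(fl); i=1+np.argmax(s[1:,4])
    cn=max(cv2.findContours((l==i).astype(np.uint8),0,1)[0],key=cv2.contourArea)
    P=np.array([onz(m,p[0]+[u0,v0],0.008)[:2] for p in cn])
    A=np.c_[2*P,np.ones(len(P))]; s_=np.linalg.lstsq(A,(P**2).sum(1),rcond=None)[0]
    print('flange',s_[:2],np.sqrt(s_[2]+s_[:2]@s_[:2]))
m=robot.camera_model("top")
f=lambda U,V:((U+.5)/8-.5+265,(V+.5)/8-.5+195)
print('ptr tip',onz(m,f(152,288),.01),'ptr base mid',onz(m,f(110,288),.01))
print('mark outer',onz(m,f(210,340),.058),'inner',onz(m,f(240,305),.058))
for b,o in (("sanding",(301,161)),("tin",(188,264)),("tape",(384,262))): print(b,onz(m,o,.03))
E
```

```text
top [ 30  26  12  12 118] [300.40677966 226.5       ]
[ 0.55632075 -0.03269553  0.083     ]
flange [ 0.55634573 -0.03245962] 0.07371881976249829
side [ 30  12  13  10 101] [270.88118812 206.48514851]
side top-ish [ 0.55867966 -0.03850321  0.083     ]
flange [ 0.55636445 -0.02346004] 0.06690978374981944
ptr tip [0.54623108 0.01870404 0.01      ] ptr base mid [0.54592831 0.0354835  0.01      ]
mark outer [ 0.52441341 -0.00428912  0.058     ] inner [ 0.53815264 -0.01566584  0.058     ]
sanding [ 0.76846721 -0.03299867  0.03      ]
tin [0.43499381 0.316582   0.03      ]
tape [ 0.45243951 -0.29811379  0.03      ]
```

```bash
cat >> h.py <<'E'
def inc(target,yaw=None):
    s=robot.get_state(); R=s['tool_rot']; d=R.T@(np.array(target)-s['eef_pos'])*1000
    psi=np.degrees(np.arctan2(R[1,0],R[0,0])); 
    print('psi',psi.round(2),'pos',(s['eef_pos']*1000).round(1),'shift mm',d.round(1), 'turn', None if yaw is None else -(yaw-psi))
E
python3 -c "
from h import *
inc([.556,.05,.2],-60)"
```

```text
psi 153.94 pos [230.4 471.3 226.1] shift mm [-477.6 -235.4   26.3] turn 213.9405595099881
```

Emit:
arm_command(
  increments=[
    [0,-34,-17,2,7],
    [0,-68,-34,4,14],
    [0,-102,-50,6,21],
    [0,-136,-67,8,28],
    [0,-170,-84,10,35],
    [0,-204,-100,12,42],
    [0,-238,-117,14,49],
    [0,-272,-134,15,56],
    [0,-306,-151,17,63],
    [0,-340,-168,19,70],
    [0,-374,-184,21,77],
    [0,-408,-200,22,84],
  ],
)

```text
t: 1.1
eef_pos: [0.5098, 0.111, 0.2042]
tool_rot: [[0.349, 0.937, -0.001], [0.937, -0.349, 0.0], [-0.0, -0.001, -1.0]]
ft_force: [1.7, -0.0, 0.3]
opening: 0.0165
```

```bash
python3 -c "
from h import *
inc([.556,.05,.2],-60)
s=robot.get_state();print(s['t'],s['qpos'],s['ft_force'],s['opening'])"
```

```text
psi 69.58 pos [509.8 111.  204.2] shift mm [-41.   64.6   4.1] turn 129.5769533291325
1.1 [3.85436068e+00 2.03983349e+01 8.98630141e+01 9.93329095e-03
 6.97943833e+01 2.42739788e+01] [ 1.69031518 -0.01752503  0.2712351 ] 0.01652337320699993
```

Emit:
arm_command(
  increments=[
    [0,-3,5,0,7],
    [0,-6,10,0,14],
    [0,-10,15,1,21],
    [0,-14,20,1,28],
    [0,-17,26,2,35],
    [0,-20,32,2,42],
    [0,-24,38,2,49],
    [0,-27,43,3,56],
    [0,-31,49,3,63],
    [0,-34,54,3,70],
    [0,-37,60,4,77],
    [0,-41,65,4,84],
  ],
)

```text
t: 2.1
eef_pos: [0.5562, 0.0518, 0.2001]
tool_rot: [[0.969, -0.249, -0.001], [-0.249, -0.969, 0.0], [-0.001, 0.0, -1.0]]
ft_force: [-0.7, 0.3, -0.5]
opening: 0.0004
```

```bash
python3 -c "
from h import *
s=robot.get_state();print(s['t'],s['qpos'],s['ft_force'],s['opening'],s['eef_pos'])
im=robot.read_camera('wrist');cv2.imwrite('pics/w0.png',im[:,:,::-1])
m=robot.camera_model('wrist');print(m, -m['R'].T@m['t'], proj(m,np.array([.5565,-.0325,.058])))
inc([.556,.05,.2],-60)"
```

```text
2.1 [-2.54553124e+00  2.43952841e+01  8.42979725e+01  7.85044737e-03
  7.13691839e+01  1.01851445e+02] [-0.74881352  0.33691729 -0.53517903] 0.00037828421512151804 [0.55624984 0.05178752 0.20011507]
{'fx': 347.4990021266229, 'fy': 347.4990021266229, 'cx': 281.0697590890913, 'cy': 206.19422227137525, 'k1': -0.02882580589736053, 'R': array([[-2.56476482e-01, -9.66550453e-01,  1.90070228e-04],
       [-9.21832233e-01,  2.44669508e-01,  3.00603005e-01],
       [-2.90594475e-01,  7.69223883e-02, -9.53749337e-01]]), 't': array([0.19246068, 0.47182155, 0.52398386])} [0.63656877 0.03027652 0.3578817 ] (np.float64(373.4816588934883), np.float64(170.10318979794135))
psi -14.85 pos [556.8  50.8 200.1] shift mm [-0.6  0.9  0.1] turn 45.15178173624387
```

View pics/w0.png

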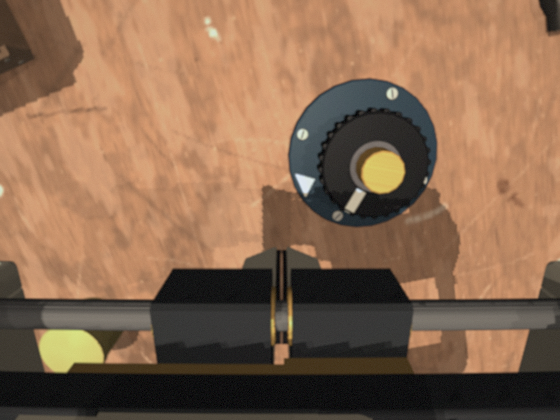

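```bash
cat >> h.py <<'E'
def blob(mask):
    k,l,s,cc=cv2.connectedComponentsWithStats(mask); i=1+np.argmax(s[1:,4]); return (l==i).astype(np.uint8),cc[i],s[i]
def fitc(P):
    A=np.c_[2*P,np.ones(len(P))]; s_=np.linalg.lstsq(A,(P**2).sum(1),rcond=None)[0]
    return s_[:2],np.sqrt(s_[2]+s_[:2]@s_[:2])
E
python3 - <<'E'
from h import *
im=cv2.imread('pics/w0.png');m=robot.camera_model('wrist')
s=robot.get_state();p=s['eef_pos'];R=s['tool_rot']
for q in [(0,0,0),(9.5,0,0),(-9.5,0,0),(9.5,19,0),(-9.5,19,0),(9.5,-19,0),(9.5,19,-50),(-9.5,19,-50)]:
    print(q,np.round(proj(m,p+R@np.array(q)/1000),0))
crop(im,200,230,160,120,5,'pics/w0f.png'); crop(im,280,70,165,165,4,'pics/w0s.png')
hsv=cv2.cvtColor(im,cv2.COLOR_BGR2HSV)
for nm,(u,v) in dict(fl=(300,160),ring=(400,140),wood=(250,100),post=(383,172),ptr=(305,184),mark=(355,201)).items(): print(nm,hsv[v,u])
E
```

```text
(0, 0, 0) [282. 268.]
(9.5, 0, 0) [282. 251.]
(-9.5, 0, 0) [282. 285.]
(9.5, 19, 0) [321. 251.]
(-9.5, 19, 0) [319. 285.]
(9.5, -19, 0) [244. 251.]
(9.5, 19, -50) [336. 309.]
(-9.5, 19, -50) [333. 353.]
fl [99 48 91]
ring [30 24 42]
wood [ 14 111 216]
post [ 24 135 218]
ptr [104  18 238]
mark [ 20  48 196]
```

View pics/w0f.png

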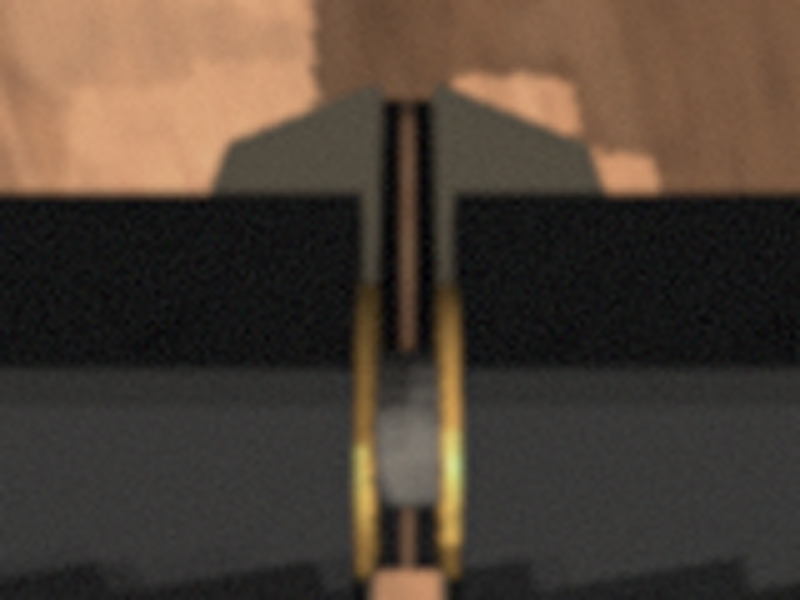

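View pics/w0s.png

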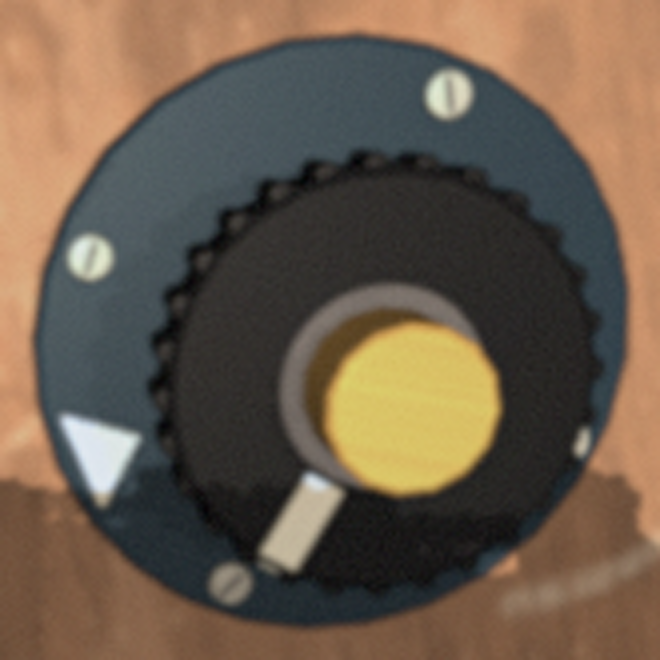

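```bash
python3 - <<'E'
from h import *
im=cv2.imread('pics/w0.png');m=robot.camera_model('wrist')
hsv=cv2.cvtColor(im,cv2.COLOR_BGR2HSV); roi=np.zeros(im.shape[:2],np.uint8); roi[70:240,280:450]=255
post=cv2.inRange(hsv,(18,100,100),(32,255,255))&roi
b,c,s=blob(post); 
# post top: fit by upper-lit part: contour->onz .083
cn=cv2.findContours(b,0,1)[0]; cn=max(cn,key=cv2.contourArea)[:,0]
print('post',fitc(np.array([onz(m,p,.083)[:2] for p in cn])),s)
fl=cv2.inRange(hsv,(85,30,20),(125,255,130))&roi
b,c,s=blob(fl); hull=cv2.convexHull(max(cv2.findContours(b,0,1)[0],key=cv2.contourArea))[:,0]
print('flange',fitc(np.array([onz(m,p,.006)[:2] for p in hull])),s)
f=lambda U,V:((U+.5)/4-.5+280,(V+.5)/4-.5+70)
tip=onz(m,f(101,506),.01); b1=onz(m,f(60,413),.01); b2=onz(m,f(141,437),.01)
print('ptr',tip,b1,b2)
mo=onz(m,f(277,562),.058); mi=onz(m,f(325,482),.058); print('mark',mo,mi)
# ring outer pts from crop: root circle edge points on top
pts=[f(*q) for q in [(175,400),(205,260),(290,193),(400,170),(500,200),(578,300),(597,380)]]
print('ring',fitc(np.array([onz(m,p,.058)[:2] for p in pts])))
E
```

```text
post (array([ 0.55972856, -0.03422888]), np.float64(0.017458297465399224)) [ 360  150   46   44 1497]
flange (array([ 0.55930461, -0.03475673]), np.float64(0.0743752128203694)) [ 289   80  147  142 6115]
ptr [0.53483668 0.03158067 0.01      ] [0.56144366 0.03584952 0.01      ] [0.55005801 0.01732355 0.01      ]
mark [ 0.52576423 -0.00415517  0.058     ] [ 0.54145801 -0.0182984   0.058     ]
ring (array([ 0.55967379, -0.03415073]), np.float64(0.04633690603699284))
```

```bash
python3 -c "
from h import *
inc([.5328,.0365,.042],-70)"
```

```text
psi -14.85 pos [556.8  50.8 200.1] shift mm [-19.5  19.8 158.2] turn 55.15178173624387
```

Emit:
arm_command(
  increments=[
    [0,-4,4,10,7],
    [0,-10,10,20,14],
    [0,-20,20,40,21],
    [0,-20,20,70,28],
    [0,-20,20,100,35],
    [0,-20,20,125,42],
    [0,-20,20,145,49],
    [0,-20,20,154,55],
    [0,-20,20,158,55],
    [0,-20,20,158,55],
  ],
)

```text
t: 2.98
eef_pos: [0.5313, 0.0376, 0.0417]
tool_rot: [[0.362, -0.932, -0.002], [-0.932, -0.362, 0.0], [-0.001, 0.002, -1.0]]
ft_force: [-0.3, 0.6, -0.6]
opening: 0.0007
```

```bash
python3 -c "
from h import *
s=robot.get_state();print(s['t'],s['qpos'],s['ft_force'],s['opening'],s['eef_pos'])
inc([.5328,.0365,.042],-70)"
```

```text
2.9833 [-4.20430866e+00  3.30049057e+01  9.87745340e+01  7.19120588e-03
  4.83509833e+01  1.54560805e+02] [-0.28051775  0.57220378 -0.63683817] 0.0006627660269686864 [0.53128559 0.03758072 0.04174134]
psi -68.77 pos [531.3  37.6  41.7] shift mm [ 1.6 -1.  -0.3] turn 1.2300395361795182
```

Emit:
arm_command(
  increments=[
    [0,6,-1,0,1],
    [0,12,-1,0,1],
    [0,14,-1,0,1],
    [0,14,-1,0,1],
  ],
)

```text
t: 3.32
eef_pos: [0.5389, 0.024, 0.0435]
tool_rot: [[0.341, -0.94, 0.002], [-0.94, -0.341, -0.0], [0.001, -0.002, -1.0]]
ft_force: [-0.2, 0.1, 0.7]
opening: 0.0005
```

Emit:
arm_command(
  increments=[
    [0,1,0,0,0],
    [0,2,0,0,0],
    [0,2,0,0,0],
  ],
)

```text
t: 3.57
eef_pos: [0.5387, 0.0234, 0.0431]
tool_rot: [[0.341, -0.94, 0.0], [-0.94, -0.341, 0.001], [-0.001, -0.001, -1.0]]
ft_force: [-0.5, 3.6, 3.2]
opening: 0.0005
```

Emit:
arm_command(
  increments=[
    [0,0.8,6.2,0,-6],
    [0,1.8,12.3,0,-12],
    [0,3.4,18.2,0,-18],
    [0,5.6,24,0,-24],
    [0,8.4,29.5,0,-30],
  ],
)

```text
t: 3.98
eef_pos: [0.5128, 0.0057, 0.0428]
tool_rot: [[0.769, -0.639, -0.001], [-0.639, -0.769, 0.001], [-0.002, 0.0, -1.0]]
ft_force: [-2.8, 4.5, 2.9]
opening: 0.0004
```

```bash
cat > pol.py <<'E'
from h import *
import sys
s=robot.get_state();p=s['eef_pos'];c=np.array([.5585,-.034]);d=p[:2]-c
R=s['tool_rot'];psi=np.degrees(np.arctan2(R[1,0],R[0,0]))
th=np.degrees(np.arctan2(d[1],d[0]))
print('t',s['t'],'r',np.hypot(*d).round(4),'th',th.round(1),'psi',psi.round(1),'psi-180-th',((psi-180-th+180)%360-180).round(1),'z',p[2].round(4),'F tool',(R.T@s['ft_force']).round(1),'j6',s['qpos'][5].round(1))
if len(sys.argv)>1:
    im=robot.read_camera(sys.argv[1])[:,:,::-1]
    n=f"pics/{sys.argv[1]}_{s['t']:.2f}.png"; cv2.imwrite(n.replace('.png','_full.png'),im)
    m=robot.camera_model(sys.argv[1]); u,v=map(int,proj(m,np.array([.5585,-.034,.05])))
    h=100 if sys.argv[1]=='wrist' else 34
    v=min(max(v,h),420-h);u=min(max(u,h),560-h)
    crop(im,u-h,v-h,2*h,2*h,3 if h==100 else 8,n);print(n,u-h,v-h)
E
python3 pol.py wrist
```

```text
t 3.9833 r 0.0605 th 139.0 psi -39.7 psi-180-th 1.2 z 0.0428 F tool [-5.1 -1.7 -2.9] j6 121.7
pics/wrist_3.98.png 184 48
```

View pics/wrist_3.98.png

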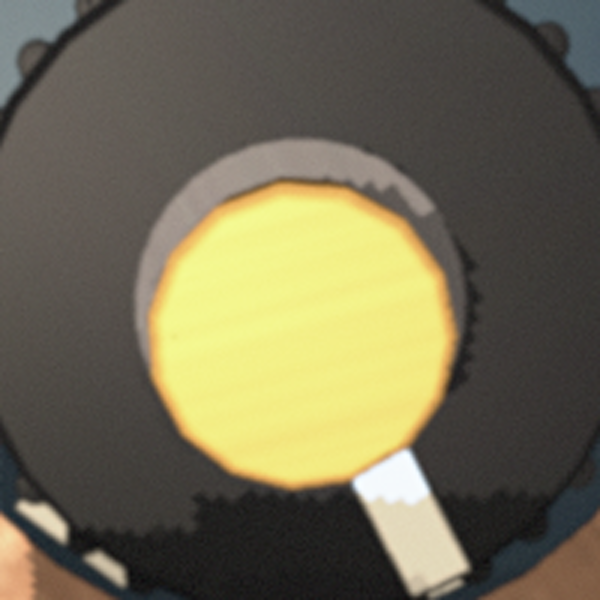

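```bash
cat > ang.py <<'E'
from h import *
import sys
# args: cam, s, u0, v0, crop coords of mark pts
def ang(cam,s,u0,v0,pts,z=.058):
    m=robot.camera_model(cam)
    P=[onz(m,((U+.5)/s-.5+u0,(V+.5)/s-.5+v0),z)[:2] for U,V in pts]
    return np.array(P)
E
python3 - <<'E'
from ang import *
P=ang('wrist',3,184,48,[(382,466),(441,583)])
Pp=ang('wrist',3,184,48,[(303,337)],.083)
d=P[1]-P[0];print(P,np.degrees(np.arctan2(d[1],d[0])),Pp)
for c in ([.5585,-.034],Pp[0]):
    e=P-c;print(np.degrees(np.arctan2(e[:,1],e[:,0])),np.linalg.norm(e,axis=1))
E
```

```text
[[ 0.53429397 -0.02887358]
 [ 0.51442585 -0.02449815]] 167.58035960134762 [[ 0.55941308 -0.0344772 ]]
[168.04242771 167.83393355] [0.02474292 0.04508676]
[167.42427097 167.49318256] [0.02573656 0.04608072]
```

Emit:
arm_command(
  increments=[
    [0,0.3,6.2,0,-6],
    [0,1.3,12.4,0,-12],
    [0,2.9,18.4,0,-18],
    [0,5.1,24.2,0,-24],
    [0,8,29.8,0,-30],
    [0,11.4,35,0,-36],
    [0,15.3,39.8,0,-42],
    [0,19.7,44.2,0,-48],
    [0,24.5,48.1,0,-54],
    [0,29.8,51.5,0,-60],
  ],
)

```text
t: 4.87
eef_pos: [0.5015, -0.0537, 0.0424]
tool_rot: [[0.939, 0.344, -0.004], [0.344, -0.939, 0.0], [-0.004, -0.002, -1.0]]
ft_force: [-5.7, 1.0, 2.7]
opening: 0.0007
```

```bash
sed -i 's/.5585,-.034\b/.5594,-.0345/g' pol.py; python3 pol.py wrist
```

```text
t 4.8667 r 0.061 th -161.7 psi 20.2 psi-180-th 1.8 z 0.0424 F tool [-5.1 -2.9 -2.7] j6 55.1
pics/wrist_4.87.png 184 49
```

View pics/wrist_4.87.png

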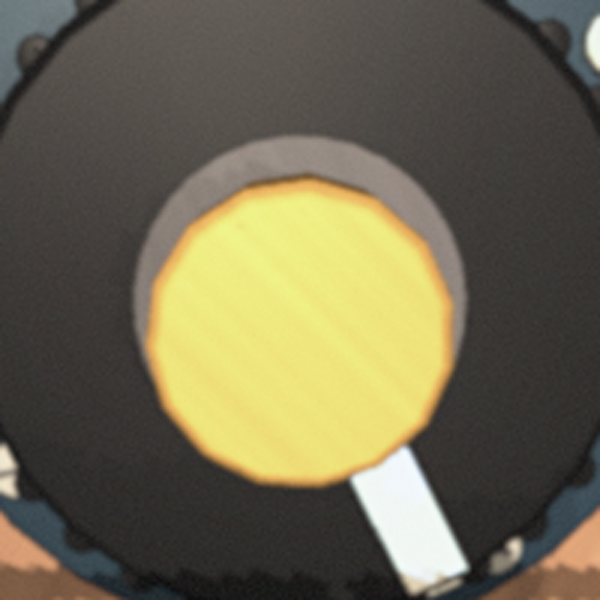

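Emit:
arm_command(
  increments=[
    [0,0.3,6.2,0,-6],
    [0,1.3,12.4,0,-12],
    [0,2.9,18.4,0,-18],
    [0,5.1,24.2,0,-24],
    [0,8,29.8,0,-30],
    [0,11.4,35,0,-36],
    [0,15.3,39.8,0,-42],
    [0,19.7,44.2,0,-48],
    [0,24.5,48.1,0,-54],
    [0,29.8,51.5,0,-60],
  ],
)

```text
t: 5.75
eef_pos: [0.5483, -0.0934, 0.0424]
tool_rot: [[0.171, 0.985, -0.002], [0.985, -0.171, -0.002], [-0.002, -0.002, -1.0]]
ft_force: [-3.3, -4.8, 0.6]
opening: 0.0001
```

```bash
python3 pol.py wrist
```

```text
t 5.75 r 0.06 th -100.7 psi 80.1 psi-180-th 0.8 z 0.0424 F tool [-5.3 -2.5 -0.6] j6 -7.5
pics/wrist_5.75.png 178 50
```

Emit:
arm_command(
  increments=[
    [0,0.3,6.2,0,-6],
    [0,1.3,12.4,0,-12],
    [0,2.9,18.4,0,-18],
    [0,5.1,24.2,0,-24],
    [0,8,29.8,0,-30],
    [0,11.4,35,0,-36],
    [0,15.3,39.8,0,-42],
    [0,19.7,44.2,0,-48],
    [0,24.5,48.1,0,-54],
    [0,29.8,51.5,0,-60],
  ],
)

```text
t: 6.63
eef_pos: [0.6054, -0.0722, 0.0426]
tool_rot: [[-0.767, 0.641, 0.0], [0.641, 0.767, -0.001], [-0.001, -0.001, -1.0]]
ft_force: [-0.7, -2.3, -0.5]
opening: 0.0004
```

```bash
python3 pol.py wrist
```

```text
t 6.6333 r 0.0595 th -39.3 psi 140.1 psi-180-th -0.6 z 0.0426 F tool [-0.9 -2.2  0.5] j6 -64.0
pics/wrist_6.63.png 176 50
```

View pics/wrist_6.63.png

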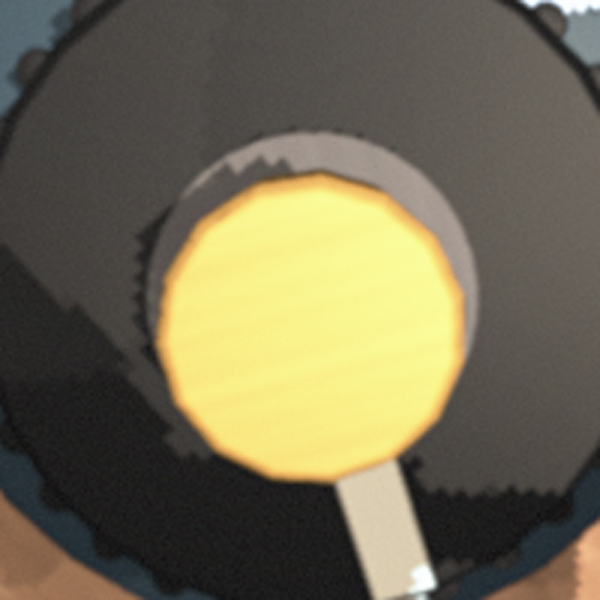

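Emit:
arm_command(
  increments=[
    [0,1.3,6.2,0,-6],
    [0,2.8,12.4,0,-12],
    [0,4.4,18.4,0,-18],
    [0,6.6,24.2,0,-24],
    [0,9.5,29.3,0,-30],
    [0,12.7,34.3,0,-36],
    [0,16.5,39,0,-42],
    [0,20.8,43.2,0,-48],
    [0,25.5,47.1,0,-54],
    [0,30.7,50.3,0,-60],
  ],
)

```text
t: 7.52
eef_pos: [0.6154, -0.0136, 0.0429]
tool_rot: [[-0.94, -0.342, 0.004], [-0.342, 0.94, -0.001], [-0.003, -0.002, -1.0]]
ft_force: [4.8, -0.6, -1.4]
opening: 0.0004
```

```bash
python3 pol.py wrist
```

```text
t 7.5167 r 0.0598 th 20.4 psi -160.0 psi-180-th -0.5 z 0.0429 F tool [-4.3 -2.2  1.4] j6 -118.4
pics/wrist_7.52.png 177 48
```

Emit:
arm_command(
  increments=[
    [0,0.4,6.2,0,-6],
    [0,1.5,12.4,0,-12],
    [0,3.2,18.4,0,-18],
    [0,5.4,24.2,0,-24],
    [0,8.3,29.8,0,-30],
    [0,11.7,35,0,-36],
    [0,15.6,39.8,0,-42],
    [0,20,44.2,0,-48],
  ],
)

```text
t: 8.23
eef_pos: [0.5808, 0.0221, 0.0428]
tool_rot: [[-0.376, -0.927, 0.003], [-0.927, 0.376, 0.001], [-0.002, -0.002, -1.0]]
ft_force: [4.7, 3.9, -1.6]
opening: 0.0003
```

```bash
python3 pol.py wrist
```

```text
t 8.2333 r 0.0606 th 69.3 psi -112.1 psi-180-th -1.4 z 0.0428 F tool [-5.4 -2.9  1.6] j6 -163.4
pics/wrist_8.23.png 176 46
```

View pics/wrist_8.23.png

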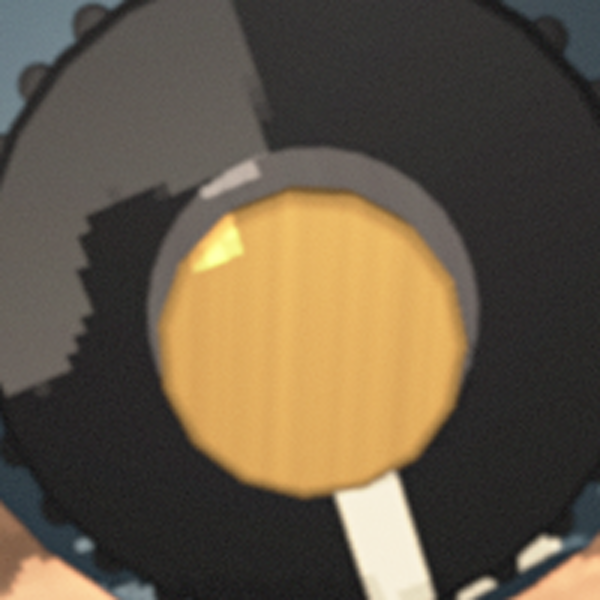

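Emit:
arm_command(
  increments=[
    [0,-8,0,0,0],
    [0,-20,0,0,0],
    [0,-24,0,0,0],
  ],
)

```text
t: 8.53
eef_pos: [0.5897, 0.0449, 0.0428]
tool_rot: [[-0.378, -0.926, 0.0], [-0.926, 0.378, 0.0], [-0.0, -0.0, -1.0]]
ft_force: [-0.2, -0.1, 0.1]
opening: 0.0003
```

```bash
python3 pol.py wrist; python3 - <<'E'
from ang import *
E
```

```text
t 8.5333 r 0.085 th 69.1 psi -112.2 psi-180-th -1.4 z 0.0428 F tool [ 0.2  0.2 -0.1] j6 -160.9
pics/wrist_8.53.png 177 0
```

View pics/wrist_8.53.png

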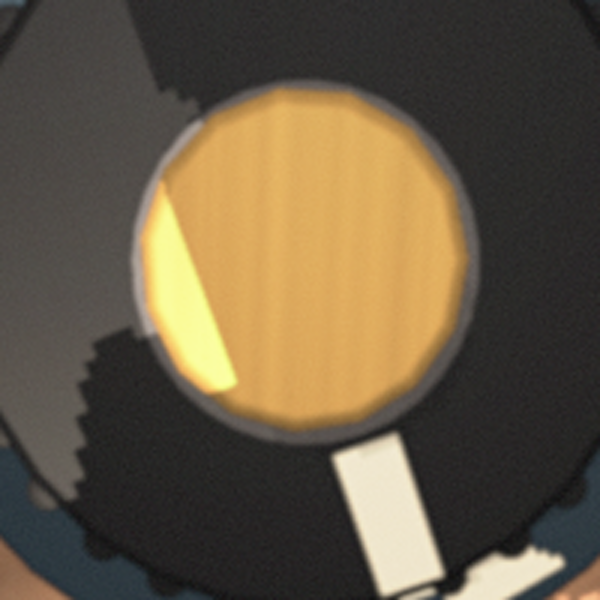

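```bash
python3 - <<'E'
from ang import *
P=ang('wrist',3,177,0,[(366,447),(409,587)])
Pp=ang('wrist',3,177,0,[(305,257)],.083)
d=P[1]-P[0];print(P,np.degrees(np.arctan2(d[1],d[0])),Pp)
for c in ([.5585,-.034],[.5594,-.0345],Pp[0]):
    e=P-c;print(np.degrees(np.arctan2(e[:,1],e[:,0])),np.linalg.norm(e,axis=1))
im=cv2.imread('pics/wrist_8.53_full.png');crop(im,257,80,160,120,5,'pics/z.png')
E
```

```text
[[ 0.56059397 -0.0086582 ]
 [ 0.56213721  0.01211744]] 85.75180201735093 [[ 0.55904352 -0.03379214]]
[85.27643208 85.49050676] [0.02542816 0.04626065]
[87.35464142 86.63965445] [0.02586937 0.04669773]
[86.4700316  86.14485717] [0.02518171 0.04601369]
```

View pics/z.png

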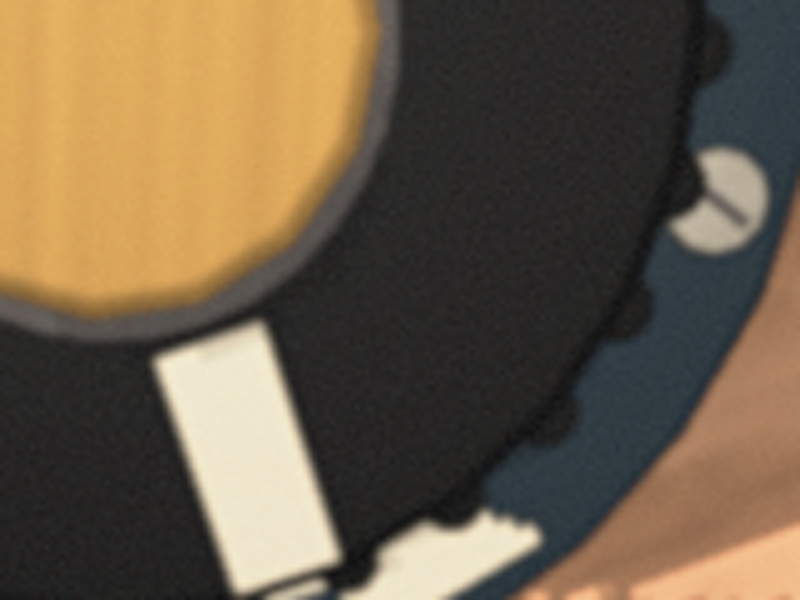

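Emit:
arm_command(
  increments=[
    [0,4,12,0,7],
    [0,8,24,0,14],
    [0,12,36,0,21],
    [0,16,48,0,28],
    [0,16,48,0,35],
    [0,16,48,0,42],
    [0,16,48,0,49],
    [0,16,48,0,56],
    [0,16,48,0,63],
    [0,16,48,0,70],
    [0,16,48,0,77],
    [0,16,48,0,84],
  ],
)

```text
t: 9.58
eef_pos: [0.5386, 0.0468, 0.0427]
tool_rot: [[-0.959, 0.284, -0.0], [0.284, 0.959, -0.0], [0.0, -0.0, -1.0]]
ft_force: [1.1, 0.1, 0.0]
opening: 0.0004
```

Emit:
arm_command(
  increments=[
    [0,0,0,0,7],
    [0,0,0,0,14],
    [0,0,0,0,21],
    [0,0,0,0,28],
    [0,0,0,0,35],
    [0,0,0,0,42],
    [0,0,0,0,49],
    [0,0,0,0,56],
    [0,0,0,0,63],
    [0,0,0,0,70],
    [0,0,0,0,77],
    [0,0,0,0,84],
  ],
)

```text
t: 10.58
eef_pos: [0.5386, 0.0468, 0.0426]
tool_rot: [[0.182, 0.983, -0.0], [0.983, -0.182, -0.0], [-0.0, -0.0, -1.0]]
ft_force: [-0.0, 0.2, 0.2]
opening: 0.0001
```

Emit:
arm_command(
  increments=[
    [0,0,0,0,7],
    [0,0,0,0,14],
    [0,0,0,0,21],
    [0,0,0,0,28],
    [0,0,0,0,35],
    [0,0,0,0,42],
    [0,0,0,0,49],
    [0,0,0,0,56],
    [0,0,0,0,63],
    [0,0,0,0,70],
    [0,0,0,0,77],
    [0,0,0,0,84],
  ],
)

```text
t: 11.58
eef_pos: [0.5385, 0.0468, 0.0426]
tool_rot: [[0.997, -0.078, -0.0], [-0.078, -0.997, -0.0], [-0.0, 0.0, -1.0]]
ft_force: [0.5, -0.3, -0.4]
opening: 0.0007
```

```bash
python3 pol.py wrist
```

```text
t 11.5833 r 0.0839 th 104.4 psi -4.5 psi-180-th 71.1 z 0.0426 F tool [0.5 0.3 0.4] j6 91.4
pics/wrist_11.58.png 353 121
```

Emit:
arm_command(
  increments=[
    [0,0,0,0,7],
    [0,0,0,0,14],
    [0,0,0,0,21],
    [0,0,0,0,28],
    [0,0,0,0,35],
    [0,0,0,0,42],
    [0,0,0,0,49],
    [0,0,0,0,56],
    [0,0,0,0,63],
    [0,0,0,0,70],
    [0,0,0,0,71],
  ],
)

```text
t: 12.55
eef_pos: [0.5385, 0.0468, 0.0426]
tool_rot: [[0.255, -0.967, -0.0], [-0.967, -0.255, -0.0], [0.0, 0.0, -1.0]]
ft_force: [0.7, 0.5, 0.4]
opening: 0.0002
```

Emit:
arm_command(
  increments=[
    [0,8,0,0,0],
    [0,16,0,0,0],
    [0,20,0,0,0],
    [0,23,0,0,0],
    [0,24.5,0,0,0],
    [0,24.5,0,0,0],
  ],
)

```text
t: 13.05
eef_pos: [0.5439, 0.0247, 0.0427]
tool_rot: [[0.258, -0.966, -0.002], [-0.966, -0.258, 0.004], [-0.004, 0.001, -1.0]]
ft_force: [-2.8, 10.4, 2.5]
opening: 0.0004
```

```bash
python3 pol.py wrist
```

```text
t 13.05 r 0.0612 th 104.7 psi -75.1 psi-180-th 0.3 z 0.0427 F tool [-10.8   0.1  -2.5] j6 159.3
pics/wrist_13.05.png 183 46
```

View pics/wrist_13.05.png

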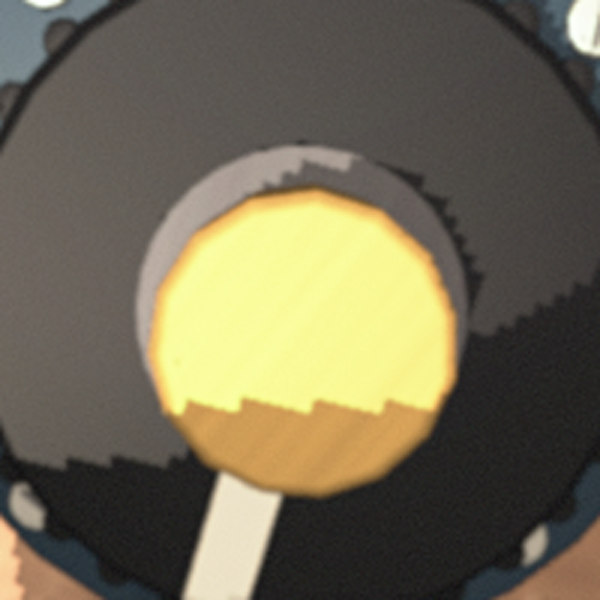

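Emit:
arm_command(
  increments=[
    [0,0,6.2,0,-6],
    [0,0.9,12.4,0,-12],
    [0,2.5,18.4,0,-18],
    [0,4.7,24.2,0,-24],
    [0,7.6,29.8,0,-30],
    [0,11,35,0,-36],
    [0,14.9,39.8,0,-42],
    [0,19.3,44.2,0,-48],
    [0,24.1,48.1,0,-54],
    [0,29.4,51.5,0,-60],
  ],
)

```text
t: 13.93
eef_pos: [0.5002, -0.0182, 0.0425]
tool_rot: [[0.967, -0.253, -0.005], [-0.253, -0.967, 0.002], [-0.005, -0.0, -1.0]]
ft_force: [-6.1, 2.6, 3.8]
opening: 0.0007
```

```bash
python3 pol.py wrist
```

```text
t 13.9333 r 0.0614 th 164.6 psi -14.7 psi-180-th 0.8 z 0.0425 F tool [-6.6 -0.9 -3.8] j6 93.8
pics/wrist_13.93.png 182 48
```

Emit:
arm_command(
  increments=[
    [0,0.3,6.2,0,-6],
    [0,1.3,12.4,0,-12],
    [0,2.9,18.4,0,-18],
    [0,5.1,24.2,0,-24],
    [0,8,29.8,0,-30],
    [0,11.4,35,0,-36],
    [0,15.3,39.8,0,-42],
    [0,19.7,44.2,0,-48],
    [0,24.5,48.1,0,-54],
    [0,29.8,51.5,0,-60],
  ],
)

```text
t: 14.82
eef_pos: [0.5169, -0.0766, 0.0423]
tool_rot: [[0.703, 0.711, -0.003], [0.711, -0.703, 0.001], [-0.001, -0.002, -1.0]]
ft_force: [-2.0, 0.7, -0.2]
opening: 0.0007
```

```bash
python3 pol.py wrist
```

```text
t 14.8167 r 0.0598 th -135.3 psi 45.3 psi-180-th 0.6 z 0.0423 F tool [-1.  -1.9  0.2] j6 27.9
pics/wrist_14.82.png 179 52
```

View pics/wrist_14.82.png

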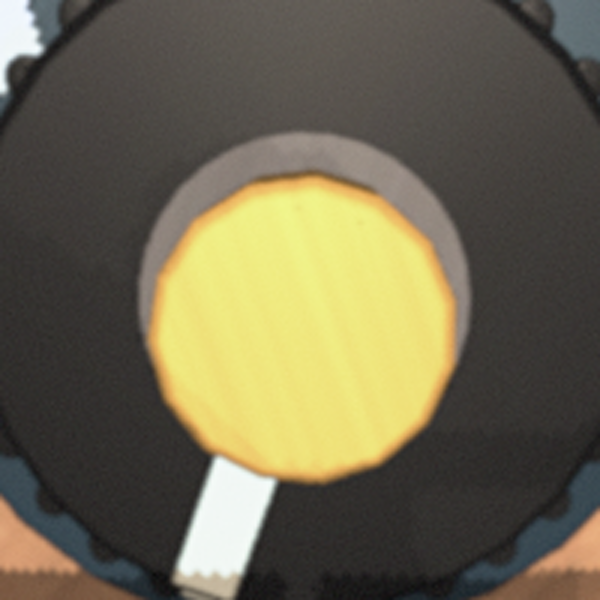

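Emit:
arm_command(
  increments=[
    [0,1,6.2,0,-6],
    [0,2.3,12.4,0,-12],
    [0,3.9,18.4,0,-18],
    [0,6.1,24.2,0,-24],
    [0,9,29.5,0,-30],
    [0,12.3,34.6,0,-36],
    [0,16.2,39.3,0,-42],
    [0,20.5,43.5,0,-48],
    [0,25.3,47.4,0,-54],
    [0,30.5,50.7,0,-60],
  ],
)

```text
t: 15.7
eef_pos: [0.5752, -0.0912, 0.0425]
tool_rot: [[-0.261, 0.965, -0.001], [0.965, 0.261, -0.001], [-0.0, -0.001, -1.0]]
ft_force: [-1.5, -2.3, 0.4]
opening: 0.0005
```

```bash
python3 pol.py wrist
```

```text
t 15.7 r 0.0589 th -74.4 psi 105.1 psi-180-th -0.4 z 0.0425 F tool [-1.9 -2.  -0.4] j6 -31.6
pics/wrist_15.70.png 176 52
```

Emit:
arm_command(
  increments=[
    [0,0.8,6.2,0,-6],
    [0,2.1,12.4,0,-12],
    [0,3.7,18.4,0,-18],
    [0,5.9,24.2,0,-24],
    [0,8.8,29.5,0,-30],
    [0,12.1,34.6,0,-36],
    [0,16,39.3,0,-42],
    [0,20.3,43.5,0,-48],
    [0,25.1,47.4,0,-54],
    [0,30.3,50.7,0,-60],
  ],
)

```text
t: 16.58
eef_pos: [0.6167, -0.0484, 0.0427]
tool_rot: [[-0.966, 0.259, 0.0], [0.259, 0.966, -0.0], [-0.001, -0.0, -1.0]]
ft_force: [-1.0, -2.9, -1.0]
opening: 0.0002
```

```bash
python3 pol.py wrist
```

```text
t 16.5833 r 0.059 th -13.7 psi 165.0 psi-180-th -1.3 z 0.0427 F tool [ 0.2 -3.   1. ] j6 -86.6
pics/wrist_16.58.png 174 50
```

Emit:
arm_command(
  increments=[
    [0,1.2,6.2,0,-6],
    [0,2.5,12.4,0,-12],
    [0,4.1,18.4,0,-18],
    [0,6.3,24,0,-24],
    [0,9.1,29.3,0,-30],
    [0,12.4,34.3,0,-36],
    [0,16.2,39,0,-42],
    [0,20.5,43.2,0,-48],
    [0,25.3,47.1,0,-54],
    [0,30.5,50.3,0,-60],
  ],
)

```text
t: 17.47
eef_pos: [0.6009, 0.0086, 0.043]
tool_rot: [[-0.708, -0.706, 0.002], [-0.706, 0.708, 0.0], [-0.002, -0.002, -1.0]]
ft_force: [1.9, 0.2, -1.2]
opening: 0.0004
```

```bash
python3 pol.py wrist
```

```text
t 17.4667 r 0.0598 th 46.1 psi -135.1 psi-180-th -1.2 z 0.043 F tool [-1.5 -1.2  1.2] j6 -141.4
pics/wrist_17.47.png 176 48
```

View pics/wrist_17.47.png

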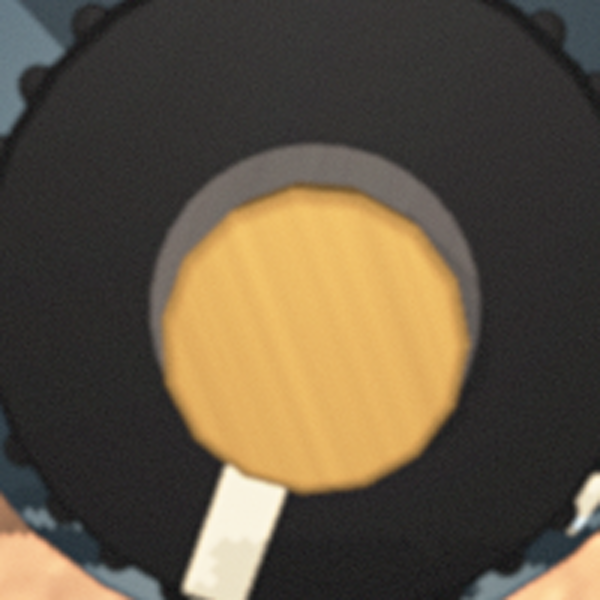

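```bash
python3 - <<'E'
from ang import *
P=ang('wrist',3,176,48,[(257,476),(216,596)])
Pp=ang('wrist',3,176,48,[(316,338)],.083)
d=P[1]-P[0];print(P,np.degrees(np.arctan2(d[1],d[0])),Pp)
for c in ([.5594,-.0345],Pp[0]):
    e=P-c;print(np.degrees(np.arctan2(e[:,1],e[:,0])),np.linalg.norm(e,axis=1))
E
```

```text
[[ 0.58081147 -0.02227169]
 [ 0.59859776 -0.01345867]] 26.358174608005243 [[ 0.55759394 -0.03364723]]
[29.73113527 28.22686783] [0.02465731 0.04448822]
[26.10278263 26.21370215] [0.02585453 0.04570439]
```

Emit:
arm_command(
  increments=[
    [0,-6,0,0,0],
    [0,-18,0,0,0],
    [0,-21,0,0,0],
    [0,-21,0,0,0],
  ],
)

```text
t: 17.85
eef_pos: [0.6156, 0.0236, 0.0427]
tool_rot: [[-0.71, -0.704, 0.0], [-0.704, 0.71, 0.0], [-0.0, -0.0, -1.0]]
ft_force: [-0.1, -0.2, -0.3]
opening: 0.0005
```

```bash
python3 pol.py wrist; python3 pol.py top
```

```text
t 17.85 r 0.0809 th 46.0 psi -135.2 psi-180-th -1.2 z 0.0427 F tool [ 0.2 -0.   0.3] j6 -139.7
pics/wrist_17.85.png 177 0
t 17.9 r 0.0803 th 46.1 psi -135.2 psi-180-th -1.3 z 0.0425 F tool [1.  0.1 0.3] j6 -139.8
pics/top_17.90.png 266 192
```

```bash
python3 - <<'E'
import glob;from h import *
im=cv2.imread('pics/wrist_17.85_full.png'); cv2.imwrite('pics/z2.png',cv2.resize(im[0:260,140:480],None,fx=2.3,fy=2.3,interpolation=cv2.INTER_CUBIC))
E
```

```text
(no output)
```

View pics/z2.png

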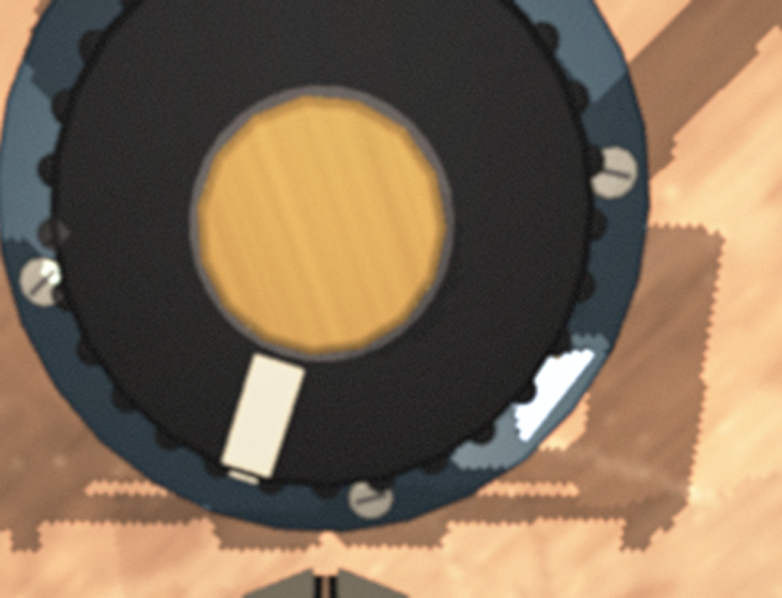

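View pics/top_17.90.png

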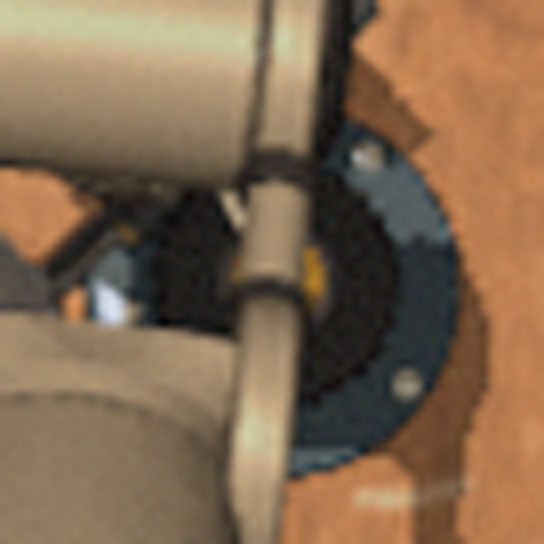

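```bash
python3 - <<'E'
from ang import *
f=lambda pts,z:ang('wrist',2.3,140,0,pts,z)
P=f([(279,362),(248,470)],.058); c=f([(320,226)],.083)[0]
b=f([(593,349),(520,440)],.010)
# ring root circle points
rp=f([(53,200),(88,335),(160,430),(330,487),(450,455),(540,370),(590,220),(545,75)],.058)
print('ring',fitc(rp),'post',c)
A=lambda d:np.degrees(np.arctan2(d[...,1],d[...,0]))
print('mark dir',A(P[1]-P[0]),A(P-c),'ptr',b,A(b-c),A(b.mean(0)-c),np.linalg.norm(b-c,axis=1))
E
```

```text
ring (array([ 0.55958147, -0.03288942]), np.float64(0.045231050314280596)) post [ 0.55826336 -0.03439274]
mark dir 27.948366145734674 [26.95893271 27.41627791] ptr [[0.53271763 0.03137633]
 [0.55986578 0.03596662]] [111.22694722  88.69532414] 99.97558575725432 [0.07055604 0.07037761]
```

Emit:
arm_command(
  increments=[
    [0,0.6,-9.7,0,7],
    [0,2.4,-19.4,0,14],
    [0,5.3,-28.7,0,21],
    [0,9.4,-37.6,0,28],
    [0,14.5,-45.9,0,35],
    [0,20.5,-53.5,0,42],
    [0,27.5,-60.4,0,49],
    [0,35.3,-66.3,0,56],
    [0,43.7,-71.3,0,63],
    [0,52.6,-75.2,0,70],
    [0,60.6,-77.6,0,76],
    [0,60.6,-77.6,0,76],
  ],
)

```text
t: 18.95
eef_pos: [0.626, -0.0762, 0.0426]
tool_rot: [[-0.853, 0.522, -0.001], [0.522, 0.853, -0.0], [0.001, -0.001, -1.0]]
ft_force: [0.5, 0.4, -1.2]
opening: 0.0001
```

Emit:
arm_command(
  increments=[
    [0,8,0,0,0],
    [0,15,0,0,0],
    [0,18,0,0,0],
    [0,20,0,0,0],
    [0,21,0,0,0],
    [0,21,0,0,0],
  ],
)

```text
t: 19.45
eef_pos: [0.6102, -0.0639, 0.0431]
tool_rot: [[-0.857, 0.514, 0.003], [0.514, 0.857, -0.001], [-0.004, 0.0, -1.0]]
ft_force: [5.5, -2.7, -3.7]
opening: 0.0004
```

```bash
python3 pol.py
```

```text
t 19.45 r 0.0587 th -30.0 psi 149.0 psi-180-th -1.0 z 0.0431 F tool [-6.1  0.6  3.7] j6 -72.1
```

Emit:
arm_command(
  increments=[
    [0,0.4,6.2,0,-6],
    [0,1.4,12.4,0,-12],
    [0,3,18.3,0,-18],
    [0,5.2,24.1,0,-24],
    [0,8,29.6,0,-30],
    [0,11.3,34.8,0,-36],
    [0,15.2,39.6,0,-42],
    [0,19.6,44,0,-48],
    [0,24.4,47.8,0,-54],
    [0,29.6,51.2,0,-60],
  ],
)

```text
t: 20.28
eef_pos: [0.6107, -0.0038, 0.0429]
tool_rot: [[-0.872, -0.49, 0.002], [-0.49, 0.872, -0.0], [-0.001, -0.001, -1.0]]
ft_force: [1.5, -0.6, -0.5]
opening: 0.0003
```

```bash
python3 pol.py wrist
```

```text
t 20.2833 r 0.0597 th 30.9 psi -150.7 psi-180-th -1.6 z 0.0429 F tool [-1.  -1.2  0.5] j6 -126.9
pics/wrist_20.28.png 175 48
```

```bash
python3 - <<'E'
from h import *
im=cv2.imread('pics/wrist_20.28_full.png'); cv2.imwrite('pics/z3.png',cv2.resize(im[20:280,140:480],None,fx=2.3,fy=2.3,interpolation=cv2.INTER_CUBIC))
E
```

```text
(no output)
```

View pics/z3.png

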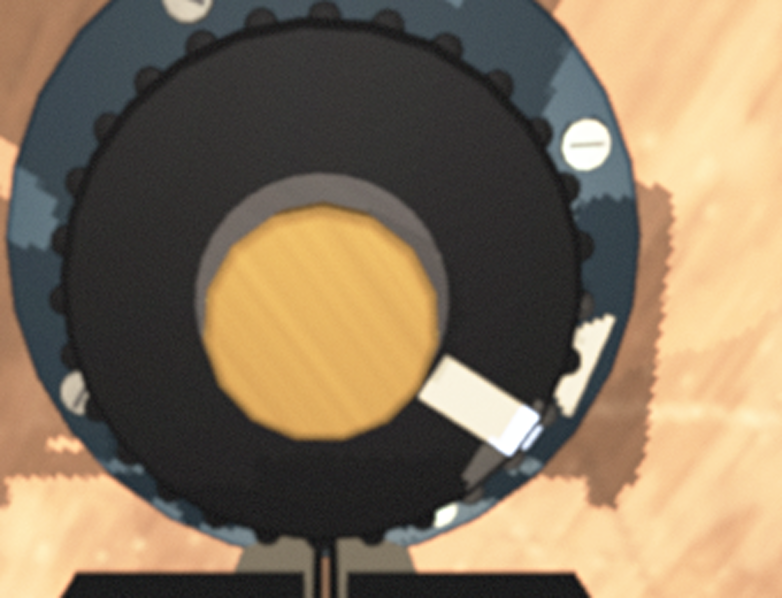

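```bash
python3 - <<'E'
from ang import *
f=lambda pts,z:ang('wrist',2.3,140,20,pts,z)
P=f([(433,378),(520,432)],.058); c=f([(321,323)],.083)[0]
b=f([(613,318),(570,413)],.010)
A=lambda d:np.degrees(np.arctan2(d[...,1],d[...,0]))
print(c,'mark dir',A(P[1]-P[0]),A(P-c),'ptr',b,A(b-c),A(b.mean(0)-c),np.linalg.norm(b-c,axis=1),np.linalg.norm(P-c,axis=1))
E
```

```text
[ 0.55780756 -0.0331572 ] mark dir 87.86791418646074 [84.09388352 85.75582822] ptr [[0.53334636 0.03328852]
 [0.55812664 0.03795605]] [110.21058249  89.74291536] 99.95424769962527 [0.07080526 0.07111397] [0.02509203 0.04481403]
```

Emit:
arm_command(
  increments=[
    [0,0.5,4.2,0,-4],
    [0,1.2,8.3,0,-8],
    [0,1.8,11.4,0,-11],
    [0,2.4,13.9,0,-13.5],
    [0,2.4,13.9,0,-13.5],
  ],
)

```text
t: 20.75
eef_pos: [0.6018, 0.0075, 0.043]
tool_rot: [[-0.738, -0.675, 0.002], [-0.675, 0.738, 0.001], [-0.002, -0.001, -1.0]]
ft_force: [2.6, 3.0, -1.2]
opening: 0.0005
```

Emit:
arm_command(
  increments=[
    [0,-8,0,0,0],
    [0,-20,0,0,0],
    [0,-25,0,0,0],
    [0,-25,0,0,0],
  ],
)

```text
t: 21.08
eef_pos: [0.6203, 0.0242, 0.0426]
tool_rot: [[-0.738, -0.675, 0.0], [-0.675, 0.738, 0.0], [-0.0, -0.0, -1.0]]
ft_force: [-0.3, -0.7, -0.3]
opening: 0.0005
```

```bash
python3 pol.py wrist;  python3 - <<'E'
from h import *;import glob,os
n=max(glob.glob('pics/wrist*_full.png'),key=os.path.getmtime);print(n)
im=cv2.imread(n); cv2.imwrite('pics/z4.png',cv2.resize(im[0:260,140:480],None,fx=2.3,fy=2.3,interpolation=cv2.INTER_CUBIC))
E
```

```text
t 21.0833 r 0.0846 th 43.9 psi -137.6 psi-180-th -1.5 z 0.0426 F tool [ 0.7 -0.3  0.3] j6 -137.3
pics/wrist_21.08.png 175 0
pics/wrist_21.08_full.png
```

View pics/z4.png

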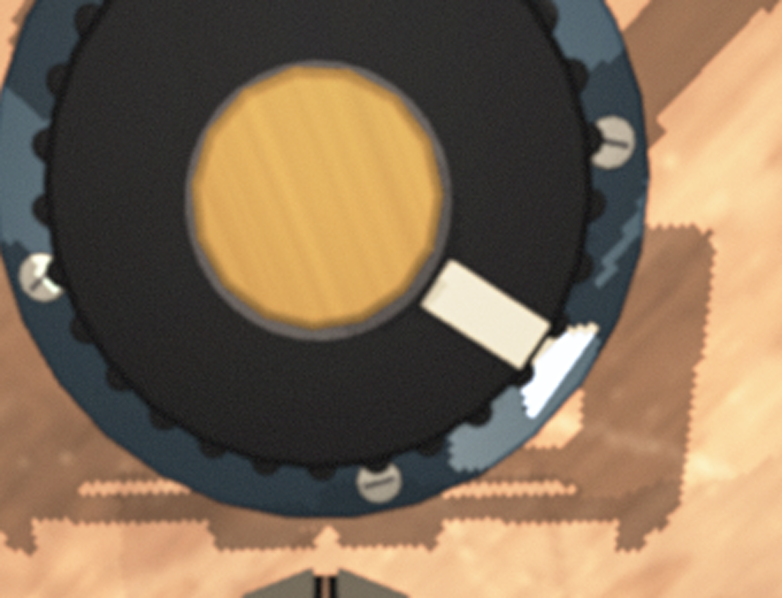

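```bash
python3 - <<'E'
from ang import *
f=lambda pts,z:ang('wrist',2.3,140,0,pts,z)
P=f([(436,283),(536,348)],.058); c=f([(318,198)],.083)[0]
b=f([(597,326),(528,415)],.010)
A=lambda d:np.degrees(np.arctan2(d[...,1],d[...,0]))
print(c,'mark dir',A(P[1]-P[0]),A(P-c),'ptr',b,A(b-c),A(b.mean(0)-c),np.linalg.norm(b-c,axis=1),np.linalg.norm(P-c,axis=1))
inc([.5585,.06,.2])
E
```

```text
[ 0.55816542 -0.03402082] mark dir 100.79325769211047 [99.11740399 99.90496286] ptr [[0.53365118 0.03210813]
 [0.55959261 0.03577499]] [110.3399196  88.8285754] 99.63978379460248 [0.07052649 0.0698104 ] [0.02425133 0.04574778]
psi -137.57 pos [619.7  23.7  42.5] shift mm [  20.8   68.1 -157.5] turn None
```

Emit:
arm_command(
  increments=[
    [0,0,0,-20,0],
    [0,-5,0,-50,0],
    [0,-15,0,-85,0],
    [0,-25,0,-110,0],
    [0,-30,0,-120,0],
    [0,-30,0,-120,0],
  ],
)

```text
t: 21.63
eef_pos: [0.6435, 0.0439, 0.1661]
tool_rot: [[-0.738, -0.675, 0.006], [-0.675, 0.738, -0.0], [-0.004, -0.004, -1.0]]
ft_force: [0.5, -0.6, 0.1]
opening: 0.0006
```

```bash
python3 pol.py wrist;  python3 - <<'E'
from h import *;import glob,os
n=max(glob.glob('pics/wrist*_full.png'),key=os.path.getmtime);print(n)
im=cv2.imread(n); m=robot.camera_model('wrist'); u,v=map(int,proj(m,np.array([.558,-.034,.05]))); u0,v0=u-90,max(v-90,0);print(u0,v0)
crop(im,u0,v0,180,180,3.3,'pics/z5.png')
E
```

```text
t 21.6333 r 0.115 th 43.0 psi -137.6 psi-180-th -0.5 z 0.1661 F tool [ 0.  -0.8 -0.1] j6 -135.3
pics/wrist_21.63.png 179 0
pics/wrist_21.63_full.png
190 0
```

View pics/z5.png

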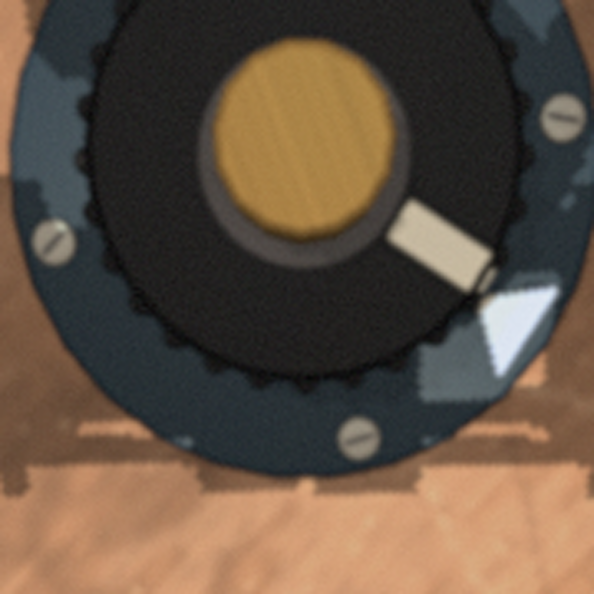

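```bash
python3 - <<'E'
from ang import *
f=lambda pts,z:ang('wrist',3.3,190,0,pts,z)
P=f([(399,218),(481,275)],.058); c=f([(305,137)],.083)[0]; hole=f([(304,163)],.058)[0]
b=f([(560,287),(502,377)],.010); t=f([(481,300)],.01)[0]
A=lambda d:np.degrees(np.arctan2(d[...,1],d[...,0]))
for cc in (c,hole):
  print(cc,'mark dir',A(P[1]-P[0]),A(P-cc),'ptr',A(b-cc),A(b.mean(0)-cc),'tip',A(t-cc),np.linalg.norm(t-cc),A(b.mean(0)-t),np.linalg.norm(P-cc,axis=1))
E
```

```text
[ 0.55743256 -0.03343743] mark dir 99.83363463934289 [100.5851867  100.22825436] ptr [111.36984268  89.73091981] 100.53709166102315 tip 100.30163756305383 0.05380040971635109 101.35125205633035 [0.02375899 0.04524799]
[ 0.55875295 -0.03249374] mark dir 99.83363463934289 [104.23361392 102.11408756] ptr [112.65514862  90.81177945] 101.76396956588782 tip 101.88483954158842 0.053128344467174946 101.35125205633035 [0.02312078 0.04457791]
```

```bash
python3 -c "
from h import *
inc([.558,-.034,.105])"
```

```text
psi -137.57 pos [642.1  43.6 163.7] shift mm [114.5  -0.4  58.6] turn None
```

Emit:
arm_command(
  increments=[
    [0,25,0,0,0],
    [0,55,0,0,0],
    [0,85,0,10,0],
    [0,105,0,30,0],
    [0,114,0,48,0],
    [0,114,0,58,0],
    [0,114,0,58,0],
    [0,114,0,58,0],
  ],
)

```text
t: 22.35
eef_pos: [0.5575, -0.0331, 0.1039]
tool_rot: [[-0.738, -0.675, -0.002], [-0.675, 0.738, 0.001], [0.001, 0.002, -1.0]]
ft_force: [-0.3, -0.0, 0.2]
opening: 0.0002
```

```bash
python3 -c "
from h import *
inc([.558,-.034,.061])
print(robot.get_state()['ft_force'])"
```

```text
psi -137.58 pos [557.5 -33.1 103.9] shift mm [ 0.2 -1.1 42.9] turn None
[-0.25119429 -0.03082719  0.16766281]
```

Now straight down onto the post, slowly.

Emit:
arm_command(
  increments=[
    [0,0,-1,8,0],
    [0,0,-1,15,0],
    [0,0,-1,20,0],
    [0,0,-1,23,0],
    [0,0,-1,26,0],
    [0,0,-1,29,0],
    [0,0,-1,32,0],
    [0,0,-1,35,0],
    [0,0,-1,38,0],
    [0,0,-1,41,0],
    [0,0,-1,43,0],
    [0,0,-1,43,0],
  ],
)

```text
t: 23.35
eef_pos: [0.5584, -0.0342, 0.0613]
tool_rot: [[-0.738, -0.675, 0.0], [-0.675, 0.738, -0.0], [0.0, -0.0, -1.0]]
ft_force: [-0.3, -0.8, 2.2]
opening: 0.0008
```

Emit:
arm_command(
  increments=[
    [0,0,0,1,0],
    [0,0,0,2,0],
    [0,0,0,2,0],
  ],
)

```text
t: 23.6
eef_pos: [0.5585, -0.0342, 0.0611]
tool_rot: [[-0.738, -0.675, 0.001], [-0.675, 0.738, -0.0], [-0.0, -0.001, -1.0]]
ft_force: [-3.9, 2.5, 14.6]
opening: 0.0006
```

Emit:
arm_command(
  increments=[
    [0,0,0,0.7,0],
    [0,0,0,1.3,0],
    [0,0,0,1.3,0],
  ],
)

```text
t: 23.85
eef_pos: [0.5586, -0.0342, 0.061]
tool_rot: [[-0.738, -0.675, 0.002], [-0.675, 0.738, -0.001], [-0.001, -0.002, -1.0]]
ft_force: [-6.4, 3.0, 23.5]
opening: 0.0002
```

Emit:
arm_command(
  increments=[
    [0,0,0,-4,0],
    [0,0,0,-15,0],
    [0,0,0,-45,0],
    [0,0,0,-80,0],
    [0,0,0,-110,0],
    [0,-20,0,-130,0],
    [0,-55,0,-140,0],
    [0,-90,0,-140,0],
    [0,-125,0,-140,0],
    [0,-130,0,-140,0],
    [0,-130,0,-140,0],
  ],
)

```text
t: 24.77
eef_pos: [0.6548, 0.0549, 0.1974]
tool_rot: [[-0.736, -0.676, -0.001], [-0.676, 0.736, -0.0], [0.001, 0.001, -1.0]]
ft_force: [-0.5, -0.7, 0.2]
opening: 0.0004
```

```bash
python3 pol.py wrist; python3 - <<'E'
from h import *;import glob,os
n=max(glob.glob('pics/wrist*_full.png'),key=os.path.getmtime);print(n)
im=cv2.imread(n); m=robot.camera_model('wrist'); u,v=map(int,proj(m,np.array([.558,-.034,.05]))); u0,v0=u-90,max(v-90,0);print(u0,v0)
crop(im,u0,v0,180,180,3.3,'pics/z6.png')
t=robot.read_camera('side')[:,:,::-1]; cv2.imwrite('pics/side_end.png',t); crop(t,235,180,75,70,8,'pics/side_endc.png')
E
```

```text
t 24.7667 r 0.1307 th 43.1 psi -137.4 psi-180-th -0.6 z 0.1974 F tool [ 0.8 -0.2 -0.2] j6 -134.4
pics/wrist_24.77.png 179 0
pics/wrist_24.77_full.png
191 0
```

View pics/z6.png

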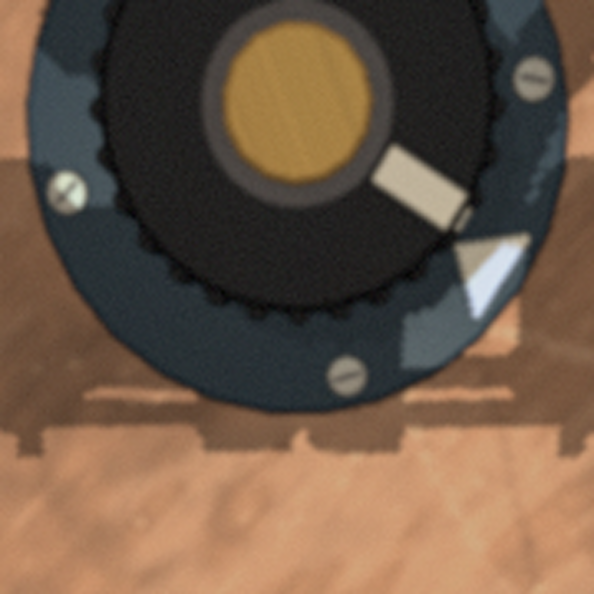

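View pics/side_endc.png

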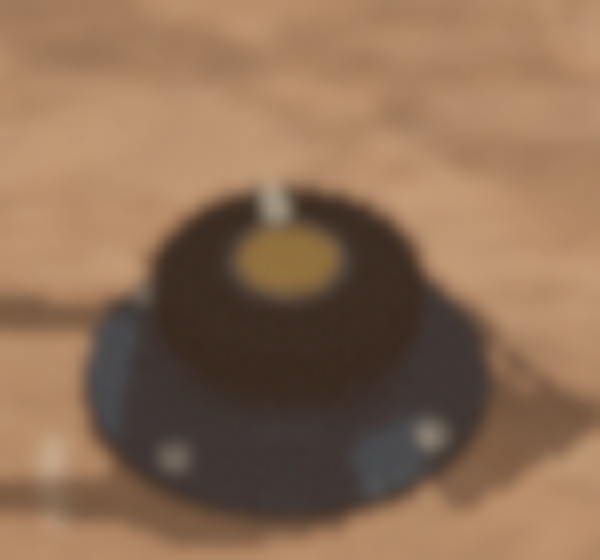

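View pics/side_end.png

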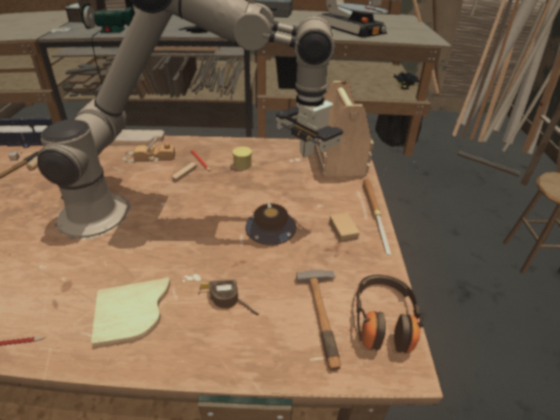

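```bash
python3 - <<'E'
from ang import *
f=lambda pts,z:ang('wrist',3.3,191,0,pts,z)
P=f([(382,162),(458,212)],.058); c=f([(298,101)],.061)[0]
b=f([(529,236),(475,317)],.010); t=f([(457,243)],.01)[0]
A=lambda d:np.degrees(np.arctan2(d[...,1],d[...,0]))
print(c,'mark',A(P[1]-P[0]),A(P-c),'ptr',A(b.mean(0)-c),'tip',A(t-c),A(b.mean(0)-t))
print(robot.get_state()['t'],robot.get_state()['ft_force'])
E
```

```text
[ 0.55740413 -0.03516478] mark 101.47152503600856 [ 99.83722254 100.61616094] ptr 99.82070157486953 tip 100.41958704253427 97.82957305699043
24.8667 [-0.40535093 -0.16998661 -0.95697299]
```

The mark is within about 1° of the pointer, the post is home, and the robot is clear of everything, so I'm handing in.

```bash
python3 -c "
from workcell import robot
print(robot.sign_off())"
```

```text
the job is handed in; nothing more can be done
None
```

I loosened the locking ring to the second return of its mark, then pushed the brass post fully home. The job was handed in at about 25 s of the 67 s allowed.

- **Ring:** I rolled it anticlockwise with the shut fingertips against its rim. The mark started at 138° and the pointer is at about 100°, so it turned about 682° in all. The finger slipped on the ribs by a few degrees a couple of times. I re-measured the mark from the wrist camera at each stage and made up the difference. The final picture puts the mark at about 100.5° and the pointer at about 100°, so they agree within about 1°.
- **Post:** I pushed it straight down only after the ring was aligned. It stopped firmly with its top at 61 mm, and the force rose to 23.5 N with no further travel. The side picture shows it nearly flush with the ring's top.
- **Other checks:** Nothing was grasped or lifted, and the highest force I read was about 24 N. The sanding block, tin and tape measure look unmoved in the side picture. The arm finished clear of everything.
- **Disagreement:** The cameras differed by up to about 3 mm in x (6 mm in y for the side camera) on where the stop's axis is. I settled on a position from the closer wrist views and from touch.

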